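# Stand the long test electrode in its seat

### The job

Pick up the longer of the two steel electrodes by its round head and let it swing down to hang plumb from your fingers, clear of the bench (ease the grip, then tighten again). Lower it foot first into the square seat of the test stand and let go only once the foot is down in the seat, so that it is left standing upright there. Leave the short electrode on its rest.

Things in the scene. Friction and masses are not known exactly. Their poses are not given: they have to be found in the camera images.
- long_electrode: The longer steel electrode (173 mm, 0.27 kg): 8 mm rod, head a 26 mm disc 10 mm thick, square foot. An 8 mm boss on each flat of the head; grip there, 16 mm across. Origin: middle of the head; x from foot to head, y through the bosses. Starts lying level, origin 38 mm above the bench. Held hard (50 N) it only sags part way; eased to about 8 N (6 to 12) it swings down plumb in 1 s, not falling.
- long_electrode_foot (a point): Centre of the underside of its foot (30 x 30 mm, 26 mm long, sides along the electrode's y and z), 160 mm from the head's middle on the electrode's -x side. Centre of mass about 108 mm from the head's middle. It starts on a fixed brown rest, 50 mm wide, up to 34 mm high, under foot and mid rod, ending 45 mm short of the head's middle: the head overhangs freely. Brisk travel sets it askew.
- square_seat (a point): Centre of the floor of the square seat: open-topped aluminium pocket on one of two fixed brown stands, 58 x 58 mm inside, 4 mm walls 20 mm above the floor. 19 mm above the bench; x, y along the walls, z up. On its +x side a column with a crosspiece 70 mm wide in y, 108 mm above the bench, nearest face 89 mm off. The other stand has a round cup, 34 mm inside, too small for the foot.
- short_electrode: The shorter electrode, same form, 123 mm overall with a 20 mm square foot, lying on a rest of its own. Origin at the middle of its head, 38 mm above the bench, x axis from foot to head. To be left alone.
Things that resemble listed ones, but are neither listed nor needed, are in the scene too. Leave any blue, pink or purple look-alike of the long_electrode alone.

How it is judged:
On the way, in this order (a step that is already met when the one before it is completed fails the run):
1. the long electrode hangs plumb (within 20 degrees, head up) from the fingers, its foot at least 20 mm clear of the bench (angle between long_electrode's own x axis and vertical below 0.35 rad and height (world z) of long_electrode_foot above 0.02 m and height (world z) of long_electrode above 0.18 m and contact force between the fingers and long_electrode above 0.5 N), for 0.2 s.
2. still held, its foot is down inside the square seat (less than 15 mm above the seat's floor) (horizontal distance between long_electrode_foot and square_seat below 0.024 m and z of long_electrode_foot in the frame of square_seat below 0.015 m and angle between long_electrode's own x axis and vertical below 0.35 rad and contact force between the fingers and long_electrode above 0.5 N), for 0.1 s.
At the end, for the whole second after the job is handed in: The long electrode stands in the square seat, released and at rest: its foot's centre within 24 mm of the seat's centre and less than 6 mm above its floor, upright within 10 degrees with the head up (horizontal distance between long_electrode_foot and square_seat below 0.024 m and z of long_electrode_foot in the frame of square_seat below 0.006 m and angle between long_electrode's own x axis and vertical below 0.175 rad and linear speed of long_electrode below 0.02 m/s and contact force between the fingers and long_electrode below 0.1 N); the robot touches nothing.
It fails at once if the short electrode is moved more than 20 mm (distance of short_electrode from where it was at the start of the episode above 0.02 m).
It also fails if it takes over 45 s, if anything falls off the work surface, if the arm or the gripper's body presses on something with over 40 N, if the wrist force passes 120 N, or if a joint passes its speed limit or range.

### The arm

A 6-joint arm with a two-finger parallel gripper is mounted at the origin on the work surface. World frame = base frame: x ahead of the robot, y to its left, z up, the work surface at z = 0. Lengths are in m, angles in rad, forces in N, time in s.
With the tool pointing down it reaches from about 0.275 to 0.75 m from the base axis. Payload 10.2 kg.
Tool frame: the origin (TCP) lies on the centre line of the jaws, within the pads' length; the fingertips stand 17 mm ahead of it and the grasp point (between the pads) lies 2 mm behind it; z points along the fingers, y is the direction in which the jaws open and shut (so a half turn about z gives the same grasp; the last joint's range is limited). The gripper opens to 88 mm and grips with 3 to 60 N. Pads are 18 mm wide; open, the fingers measure 123 mm over their backs; the gripper's body (75 mm by 187 mm) begins 45 mm behind the grasp point.
Start: joints at [0.967, 0.313, 1.498, -0, 1.331, -0.223], TCP at [0.195, 0.487, 0.256] pointing down, gripper open.
Joint ranges: [-2.94, 2.94], [-0.97, 2.17], [0.19, 2.56], [-1.23, 4.37], [0.02, 3.11], [-2.88, 2.88]. Speed limits (rad/s): [2.39, 2.39, 3.01, 3.14, 3.14, 3.14].

### API

Orientations are given as a rotation vector (axis times angle).
In Python, from rig import * gives the robot as it stands. The module is installed in compiled form; this text tells all that it offers.
- The arm moves only by the tool drive_tool, never from a script. Its argument "deltas" is text: rows parted by semicolons, each of 6 numbers parted by spaces: the shift along the tool's x, y, z in m, then the turn, a rotation vector about the tool's x, y, z in degrees. A call has 1 to 5 rows; each row shifts and turns the commanded pose from where the row before left it, along the tool's axes as they then stand; what a row does not reach is not made up. A row lasts 1/8 s, in which the tool goes at most 62.5 mm and 10.7 degrees, less where a joint would pass 70% of its speed; a pose out of reach is approached as far as the arm can. A call with a gripper value outside its range is refused whole. "jaw" is the closure, from 0 (fully open) to 1 (shut), set as the call begins (left out, the last holds). The fingers move at their own pace and stop on an object; the grip force is fixed at half the most. Time passes only in rows, so rows that do not move let the fingers close. It gives the time, the measured TCP pose, the force and the opening at its end, in the units of the state.
- observe(): the state, without advancing time (a new reading comes with each control period).
- camera(name): name is "side" or "top"; returns a dict with "img" (420x560x3 uint8, red, green, blue), "z_map" (420x560 float32, m along the optical axis (not along the pixel's ray), 0 where there is no reading), "intrinsics" (3x3 intrinsics, pixels), "dist_coeffs" ([k1, k2, p1, p2, k3] as OpenCV has them; the pictures are not rectified), "T" (4x4, takes a point from camera to world coordinates). Camera axes: x right, y down, z forward; pixel columns grow to the right and rows downward; lengths in m; the calibration is good to about 2 mm. A picture is of the moment at which its call begins.
- finish_job(): hands the job in, once; it reports no verdict.
The state is a dict: "t": time; "qpos": joint angles; "dq": joint speeds; "joint_torque": joint torques, N m; "tool_pos": TCP position; "tool_rot": TCP orientation; "force": force on the tool from outside, world axes, zero at the start; "wrist_torque": the same for the moment, N m; "gripper_width": finger opening in m.
Only numpy, scipy, OpenCV 4.12 (cv2) and the standard library are available. Lean on these libraries where they do the work, as an engineer would, in place of code of your own. Each camera call takes 0.05 s, during which the arm holds its last target.

## Working session

There is one attempt and no reset: what is moved stays moved. The work goes in short steps, Python scripts to look and compute and a tool call to move; the robot and the scene stay as the last step left them, time stands still between calls to the robot, and variables do not carry over. Pictures are saved under pics/ and viewed, and the job is handed in when it is done.

Besides the shell and the picture viewer there is one more tool, called after "Emit:" in YAML: its name, and indented under it one key for each argument. drive_tool: Moves the arm, as the interface text tells. Its arguments: {"type":"object","properties":{"deltas":{"type":"string"},"jaw":{"type":"number"}},"required":["deltas"]}

```bash
mkdir -p pics; cat > h.py <<'E'
from rig import *
import numpy as np, cv2
def save(n,name):
    c=camera(name); cv2.imwrite(f'pics/{n}.png',c['img'][:,:,::-1]); np.savez(f'pics/{n}.npz',**c); return c
def pts(c):
    K=np.array(c['intrinsics'],float);d=np.array(c['dist_coeffs'],float);z=c['z_map']
    h,w=z.shape;u,v=np.meshgrid(np.arange(w),np.arange(h))
    p=cv2.undistortPoints(np.stack([u,v],-1).reshape(-1,1,2).astype(float),K,d).reshape(h,w,2)
    P=np.dstack([p*z[...,None],z]);T=np.array(c['T']);W=P@T[:3,:3].T+T[:3,3]
    W[z==0]=np.nan
    return W
E
python3 - <<'E'
from h import *
for n in('top','side'):
    c=save(n+'0',n);print(c['T'])
print(observe())
E
```

```text
[[-0.02692823 -0.99256205  0.11872427  0.28401913]
 [-0.99960179  0.02573462 -0.01157554  0.09328602]
 [ 0.00843411 -0.1189887  -0.99285979  1.37461084]
 [ 0.          0.          0.          1.        ]]
[[-0.99755883 -0.05653623  0.04098825  0.35902277]
 [-0.06861976  0.68477426 -0.72551743  0.96085563]
 [ 0.01295032 -0.72655892 -0.68698211  0.89763359]
 [ 0.          0.          0.          1.        ]]
{'t': 0.1, 'qpos': array([ 9.66585360e-01,  3.13389379e-01,  1.49834896e+00, -1.05880530e-05,
        1.33099727e+00, -2.23397491e-01]), 'dq': array([ 0.00126301, -0.00128022, -0.0010416 , -0.00022374, -0.00052359,
        0.00190469]), 'joint_torque': array([ 1.64364101e-03, -4.02813005e+01, -2.52643847e+01,  6.95316098e-02,
        3.42104095e-02, -7.54007988e-05]), 'tool_pos': array([0.19502677, 0.48721833, 0.25522525]), 'tool_rot': array([-5.94483312e-01, -3.08437401e+00,  1.65007558e-03]), 'force': array([ 0.02642085, -0.39295336, -0.40793214]), 'wrist_torque': array([-0.0031906 , -0.03894341,  0.03216814]), 'gripper_width': 0.08767660707080185}
```

View pics/top0.png

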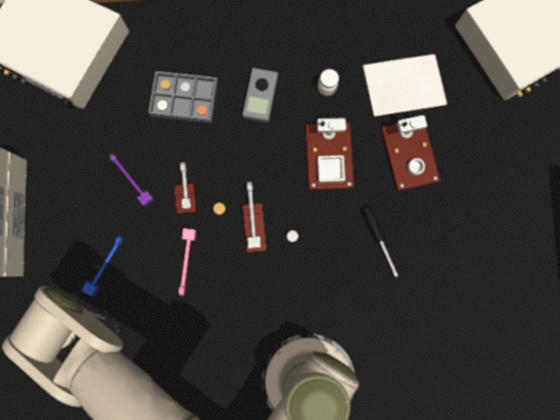

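View pics/side0.png

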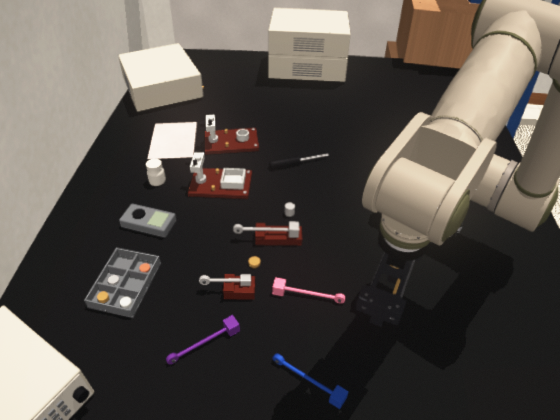

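The top view shows the long electrode with its head at about (250,186) and foot at (254,242), the square seat at (330,169), and the short electrode at (183,166)-(186,203). Next I measure them.

```bash
python3 - <<'E'
from h import *
class D(dict):pass
for n,boxes in (('top0',{'long':(240,175,270,255),'seat':(312,152,350,186),'stand':(300,112,360,192)}),('side0',{'long':(230,218,305,245),'seat':(215,165,250,192),'stand':(185,150,255,200)})):
    c=np.load(f'pics/{n}.npz');W=pts(c);img=c['img']
    for k,(a,b,e,f) in boxes.items():
        cv2.imwrite(f'pics/{n}_{k}.png',cv2.resize(img[b:f,a:e,::-1],None,fx=6,fy=6,interpolation=0) )
        w=W[b:f,a:e].reshape(-1,3);I=img[b:f,a:e].reshape(-1,3).astype(int)
        sat=I.max(1)-I.min(1)
        m=(sat<35)&(I.min(1)>90)&(w[:,2]>.015)
        w=w[m];print(n,k,len(w))
        if k=='long':
            r=w[w[:,2]<.08]; x=r[:,0]
            m_,v=r.mean(0),np.linalg.svd(r[:,:2]-r[:,:2].mean(0))[2][0]
            s=(r[:,:2]-m_[:2])@v
            o=np.argsort(s)
            for q in np.array_split(o,12): print(np.round(r[q].mean(0),4),np.round(r[q].std(0),4), round(s[q].min(),4),round(s[q].max(),4))
            print('axis',v,np.degrees(np.arctan2(v[1],v[0])))
        if k=='seat':
            q=w[(w[:,2]>.03)&(w[:,2]<.05)]
            print(q.mean(0),np.median(q,0),cv2.minAreaRect((q[:,:2]*1000).astype(np.float32)))
            q=w[(w[:,2]>.015)&(w[:,2]<.045)];print(cv2.minAreaRect((q[:,:2]*1000).astype(np.float32)),len(q))
E
```

```text
top0 long 358
[0.5134 0.1412 0.047 ] [0.0048 0.0037 0.0046] -0.1074 -0.0905
[0.4954 0.1404 0.0428] [0.007  0.0026 0.0045] -0.0902 -0.0679
[0.4706 0.1385 0.0401] [0.0069 0.0028 0.0035] -0.0678 -0.0444
[0.4492 0.1379 0.0393] [0.0058 0.003  0.0041] -0.0439 -0.0248
[0.4289 0.137  0.0379] [0.0059 0.0031 0.0084] -0.0232 -0.0037
[0.4091 0.1357 0.0365] [0.0057 0.0031 0.0081] -0.003 0.016
[0.3896 0.1336 0.0352] [0.0055 0.0043 0.0093] 0.0165 0.0342
[0.3767 0.1349 0.0438] [0.0023 0.0096 0.0128] 0.0346 0.0421
[0.3705 0.1329 0.0485] [0.0016 0.0103 0.0105] 0.0425 0.0476
[0.3647 0.1338 0.0479] [0.0019 0.0091 0.0102] 0.0478 0.0534
[0.3589 0.1317 0.0491] [0.0018 0.0095 0.0087] 0.0536 0.0593
[0.3532 0.1318 0.0465] [0.0016 0.0093 0.0102] 0.0595 0.0643
axis [-0.99838873 -0.05674458] -176.74702780963716
top0 seat 625
[ 0.55579642 -0.07609564  0.03723257] [ 0.55662207 -0.07440505  0.03750228] ((555.682861328125, -76.41183471679688), (66.80160522460938, 66.78302764892578), 0.809154748916626)
((555.1639404296875, -75.07329559326172), (99.7134780883789, 81.70545196533203), 89.9646987915039) 625
top0 stand 10
[... 411 characters left out ...]
] [0.0075 0.0049 0.0075] -0.0175 0.0068
[0.4426 0.1351 0.0364] [0.0072 0.0047 0.0068] 0.0087 0.0328
[0.4687 0.1384 0.0397] [0.0074 0.0022 0.0027] 0.035 0.0588
[0.4938 0.1393 0.0407] [0.0069 0.0025 0.0034] 0.0589 0.0822
[0.5085 0.1416 0.042 ] [0.0025 0.003  0.0074] 0.0823 0.0903
[0.5186 0.1419 0.0413] [0.0029 0.0031 0.0079] 0.0913 0.1013
axis [0.99950318 0.03151806] 1.8061507859785002
side0 seat 440
[ 0.55640534 -0.07262629  0.03614757] [ 0.55565618 -0.06223516  0.03668181] ((556.8926391601562, -74.45397186279297), (66.40764617919922, 72.48897552490234), 1.247407078742981)
((557.5438232421875, -79.63316345214844), (100.12583923339844, 77.98075103759766), 89.75494384765625) 440
side0 stand 745
```

Emit:
drive_tool:
  deltas: "0 0 0 0 0 -5;0 0 0 0 0 -5;0 0 0 0 0 -5;0 0 0 0 0 -5;0 0 0 0 0 -4.8"
  jaw: 0.4

```text
t: 0.72
tool_pos: [0.195, 0.4873, 0.2554]
tool_rot: [0.086, -3.14, 0.001]
force: [-0.2, -0.2, -0.3]
gripper_width: 0.0526
```

```bash
cat >> h.py <<'E'
from scipy.spatial.transform import Rotation as R
def delta(target,yawy=None):
    o=observe();M=R.from_rotvec(o['tool_rot'])
    print('t',round(o['t'],2),'pos',o['tool_pos'].round(4),'w',round(o['gripper_width'],4),'F',o['force'].round(1),'yang',np.degrees(np.arctan2(*M.as_matrix()[[1,0],1])).round(1),'zaxis',M.as_matrix()[:,2].round(3))
    print('tool delta',M.inv().apply(np.array(target)-o['tool_pos']).round(4))
E
python3 - <<'E'
from h import *
delta([.511,.141,.10])
E
```

```text
t 0.72 pos [0.195  0.4873 0.2554] w 0.0526 F [-0.2 -0.2 -0.3] yang 93.1 zaxis [-0.    -0.001 -1.   ]
tool delta [-0.2966 -0.363   0.1555]
```

Emit:
drive_tool:
  deltas: "-0.03 -0.035 0 0 0 0;-0.04 -0.05 0 0 0 0;-0.04 -0.05 0 0 0 0;-0.04 -0.05 0 0 0 0;-0.04 -0.05 0.02 0 0 0"

```text
t: 1.35
tool_pos: [0.3926, 0.2677, 0.2376]
tool_rot: [-0.081, 3.138, 0.001]
force: [0.1, -0.2, 1.1]
gripper_width: 0.0528
```

Emit:
drive_tool:
  deltas: "-0.04 -0.05 0.03 0 0 0;-0.04 -0.045 0.035 0 0 0;-0.0266 -0.033 0.03 0 0 0;0 0 0.02 0 0 0;0 0 0.02 0 0 0"

```text
t: 1.98
tool_pos: [0.495, 0.1564, 0.108]
tool_rot: [0.08, -3.14, 0.0]
force: [0.4, -0.0, 0.9]
gripper_width: 0.053
```

```bash
python3 - <<'E'
from h import *
for n in('top','side'): save(n+'1',n)
delta([.511,.141,.036])
c=np.load('pics/side1.npz');cv2.imwrite('pics/s1c.png',cv2.resize(c['img'][150:300,180:360,::-1],None,fx=4,fy=4))
c=np.load('pics/top1.npz');cv2.imwrite('pics/t1c.png',cv2.resize(c['img'][130:270,170:350,::-1],None,fx=4,fy=4))
E
```

```text
t 2.08 pos [0.4939 0.1567 0.1072] w 0.0529 F [0.1 0.2 0.1] yang 93.0 zaxis [-0.004 -0.    -1.   ]
tool delta [-0.0166 -0.0166  0.0712]
```

View pics/s1c.png

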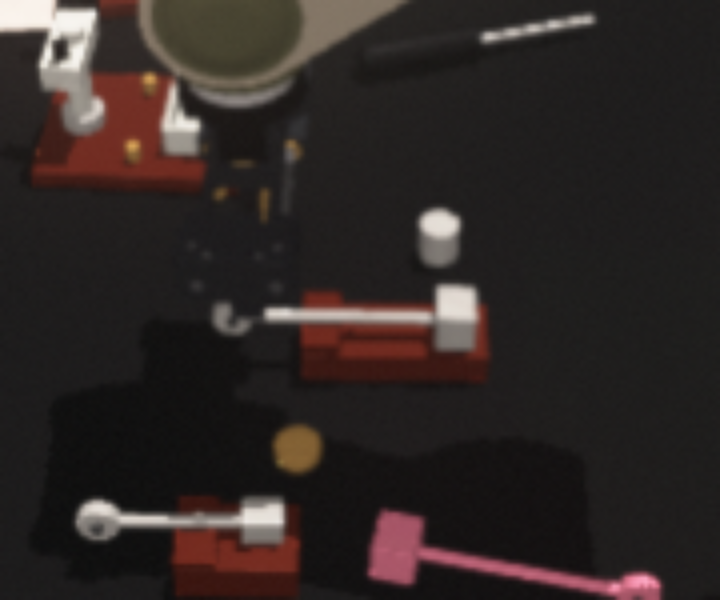

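View pics/t1c.png

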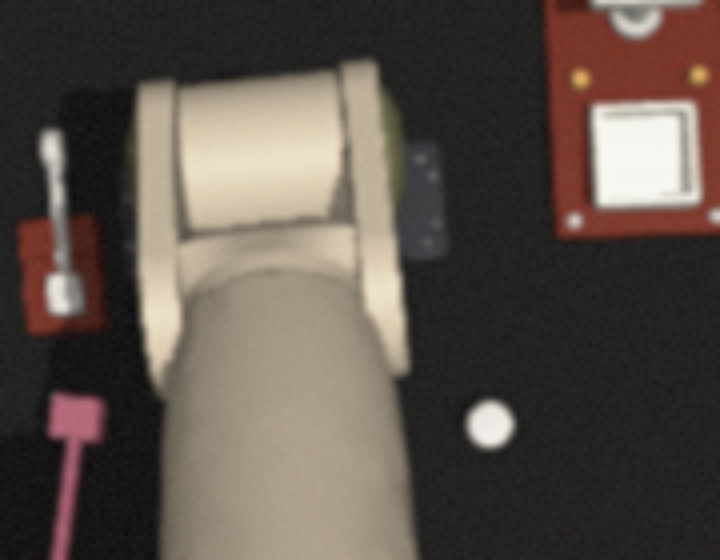

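```bash
python3 - <<'E'
from h import *
for n,box in(('side0',(230,220,246,240)),('top0',(242,178,258,193))):
    c=np.load(f'pics/{n}.npz');a,b,e,f=box;I=c['img'][b:f,a:e].astype(int)
    m=(I.max(2)>80);v,u=np.nonzero(m);print(np.array2string(I.max(2),max_line_width=200))
    K=c['intrinsics'];T=c['T']
    for uu in ([u.min(),v.mean()],[(u.min()+u.max())/2,(v.min()+v.max())/2],[u.mean(),v.min()]):
        p=cv2.undistortPoints(np.array([[[uu[0]+a,uu[1]+b]]],float),K,c['dist_coeffs'])[0,0]
        d=T[:3,:3]@[p[0],p[1],1];print(n,uu,T[:3,3]+d*(.038-T[2,3])/d[2])
E
```

```text
[[ 32  34  34  33  34  35  34  33  33  35  34  35  34  35  34  32]
 [ 32  33  32  35  33  31  32  34  34  34  33  34  32  34  33  35]
 [ 32  33  33  34  34  31  35  33  35  31  34  32  34  34  33  32]
 [ 34  33  33  33  37  48  62  69  71  59  45  35  32  33  33  34]
 [ 31  33  33  38  69 124 163 176 179 161 118  68  41  35  33  33]
 [ 32  32  35  59 119 178 208 219 220 213 188 142  79  40  33  32]
 [ 34  32  42  91 155 188 195 203 204 207 205 182 134  84  68  68]
 [ 31  35  44 103 152 162 158 159 161 164 174 178 176 177 185 188]
 [ 32  32  46  99 134 135 132 125 125 131 138 152 177 204 217 220]
 [ 32  34  47  92 128 130 116  98  99 115 128 135 150 169 176 178]
 [ 32  32  43  89 126 128 105  71  72 100 126 126 116 102  98  99]
 [ 31  31  38  67 108 125 111  83  76 105 125 116  87  50  43  42]
 [ 32  32  33  42  70  98 105 102 107 118 115  88  59  36  33  33]
 [ 30  30  31  32  40  57  70  77  84  88  77  53  36  32  33  33]
 [ 31  31  30  32  31  35  37  38  41  42  39  34  33  32  33  32]
 [ 32  31  32  32  33  33  32  30  32  31  31  33  31  33  33  34]
 [ 30  30  31  32  32  31  3
[... 1038 characters left out ...]
 32  77 154 217 233 222 179 112  52  35  33  35  38]
 [ 34  33  21  27  77 153 212 233 231 197 126  57  34  34  39  32]
 [ 37  37  21  26  72 139 200 226 228 197 122  54  33  32  38  33]
 [ 38  31  26  23  56 121 175 200 210 185 115  48  31  37  33  36]
 [ 32  32  32  22  41  95 147 183 191 167 105  44  36  28  38  34]
 [ 38  32  27  32  34  75 130 180 192 164 102  43  36  36  36  40]
 [ 30  35  34  29  26  60 132 190 212 180 106  44  29  33  38  36]]
top0 [np.int64(5), np.float64(9.049180327868852)] [0.51021517 0.14769632 0.038     ]
top0 [np.float64(7.5), np.float64(9.0)] [0.51017482 0.14112175 0.038     ]
top0 [np.float64(7.459016393442623), np.int64(4)] [0.52351515 0.14095435 0.038     ]
```

Emit:
drive_tool:
  deltas: "-0.0176 -0.0168 0 0 0 0;0 0 0.025 0 0 0;0 0 0.025 0 0 0;0 0 0.021 0 0 0;0 0 0 0 0 0"

```text
t: 2.7
tool_pos: [0.513, 0.1412, 0.0378]
tool_rot: [0.082, -3.139, 0.0]
force: [-0.5, -0.8, -0.1]
gripper_width: 0.0529
```

```bash
python3 - <<'E'
from h import *
delta([.512,.1408,.036])
E
```

```text
t 2.7 pos [0.513  0.1412 0.0378] w 0.0529 F [-0.5 -0.8 -0.1] yang 93.0 zaxis [-0.002 -0.    -1.   ]
tool delta [ 0.001  -0.0003  0.0018]
```

Now closing in on the bosses with a modest jaw command.

Emit:
drive_tool:
  deltas: "0 0 0.001 0 0 0;0 0 0 0 0 0;0 0 0 0 0 0;0 0 0 0 0 0;0 0 0 0 0 0"
  jaw: 1.0

```text
t: 3.32
tool_pos: [0.5136, 0.1411, 0.0374]
tool_rot: [-0.082, 3.14, -0.0]
force: [0.4, -0.0, 2.0]
gripper_width: 0.0144
```

Emit:
drive_tool:
  deltas: "0 0 0 0 0 0;0 0 -0.005 0 0 0;0 0 -0.01 0 0 0;0 0 -0.01 0 0 0;0 0 0 0 0 0"

```text
t: 3.95
tool_pos: [0.514, 0.1411, 0.0632]
tool_rot: [-0.082, 3.138, 0.0]
force: [0.9, -0.8, -2.0]
gripper_width: 0.0144
```

```bash
python3 - <<'E'
from h import *
save('side2','side');delta([.512,.1408,.036])
c=np.load('pics/side2.npz');cv2.imwrite('pics/s2c.png',cv2.resize(c['img'][150:300,180:360,::-1],None,fx=4,fy=4))
E
```

```text
t 4.0 pos [0.5139 0.1411 0.0627] w 0.0145 F [ 0.2  1.  -1.6] yang 93.0 zaxis [ 0.002  0.    -1.   ]
tool delta [ 0.002  -0.0002  0.0267]
```

View pics/s2c.png

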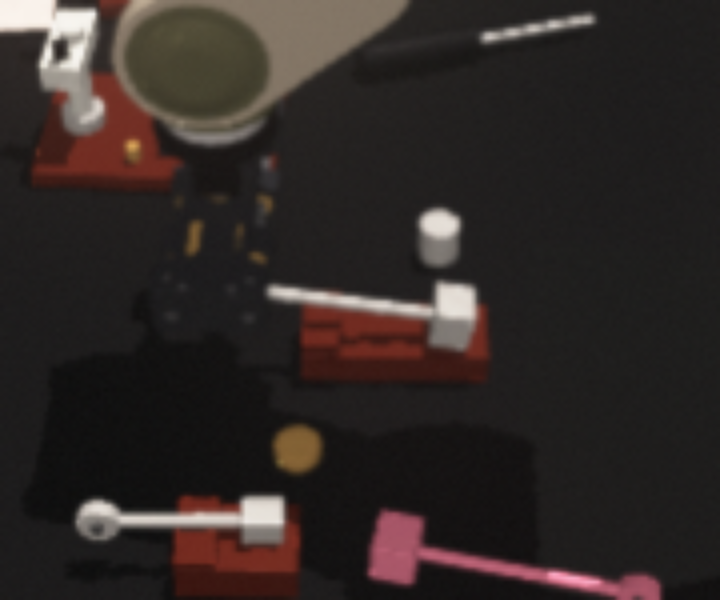

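The head is held between the pads, and the rod tilts with the foot still near its rest. Lifting gently.

Emit:
drive_tool:
  deltas: "0 0 -0.02 0 0 0;0 0 -0.025 0 0 0;0 0 -0.025 0 0 0;0 0 -0.025 0 0 0;0 0 -0.025 0 0 0"

```text
t: 4.62
tool_pos: [0.513, 0.1411, 0.1824]
tool_rot: [0.082, -3.139, 0.0]
force: [-0.1, 0.2, -1.8]
gripper_width: 0.0143
```

Emit:
drive_tool:
  deltas: "0 0 -0.025 0 0 0;0 0 -0.025 0 0 0;0 0 -0.02 0 0 0;0 0 -0.01 0 0 0;0 0 0 0 0 0"

```text
t: 5.25
tool_pos: [0.5134, 0.1411, 0.2619]
tool_rot: [0.082, -3.14, 0.0]
force: [-0.2, -0.5, -3.6]
gripper_width: 0.0146
```

```bash
python3 - <<'E'
from h import *
save('side3','side');delta([.512,.1408,.036])
c=np.load('pics/side3.npz');cv2.imwrite('pics/s3c.png',cv2.resize(c['img'][130:300,180:360,::-1],None,fx=3.5,fy=3.5))
print(observe()['wrist_torque'])
E
```

```text
t 5.3 pos [0.5132 0.1411 0.2614] w 0.0144 F [ 0.5  0.5 -2.9] yang 93.0 zaxis [-0.001 -0.    -1.   ]
tool delta [ 1.000e-03 -2.000e-04  2.254e-01]
[ 0.04518481 -0.13472435  0.04038747]
```

View pics/s3c.png

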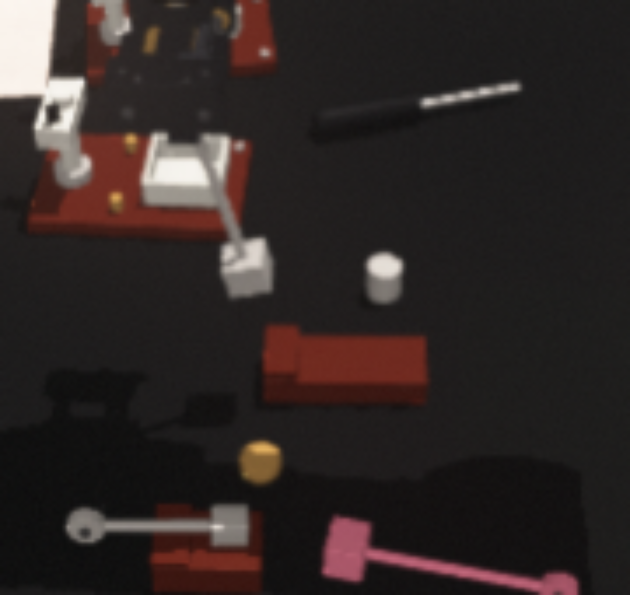

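It sagged to roughly 28° off plumb, consistent with the wrist moment. I'll move sideways over bare bench and lower somewhat before easing, so that any slip matters less.

Emit:
drive_tool:
  deltas: "0 -0.015 0 0 0 0;0 -0.02 0.01 0 0 0;0 -0.02 0.015 0 0 0;0 -0.02 0.015 0 0 0;0 -0.01 0.015 0 0 0"

```text
t: 5.92
tool_pos: [0.5177, 0.0547, 0.2061]
tool_rot: [0.08, -3.14, 0.0]
force: [0.1, 0.5, -3.4]
gripper_width: 0.0146
```

Emit:
drive_tool:
  deltas: "0 0 0.008 0 0 0;0 0 0.003 0 0 0;0 0 0 0 0 0"
  jaw: 0.9

```text
t: 6.3
tool_pos: [0.5179, 0.0567, 0.1963]
tool_rot: [-0.083, 3.14, 0.0]
force: [0.0, 0.1, -3.1]
gripper_width: 0.0145
```

```bash
python3 - <<'E'
from h import *
delta([.512,.06,.188])
print(observe()['wrist_torque'])
E
```

```text
t 6.3 pos [0.5179 0.0567 0.1963] w 0.0145 F [ 0.   0.1 -3.1] yang 93.0 zaxis [ 0.  0. -1.]
tool delta [0.0058 0.0036 0.0083]
[ 0.03280813 -0.08640509  0.02945473]
```

Emit:
drive_tool:
  deltas: "0 0 0 0 0 0;0 0 0 0 0 0"
  jaw: 0.86

```text
t: 6.55
tool_pos: [0.5179, 0.0564, 0.1965]
tool_rot: [-0.082, 3.14, -0.0]
force: [0.3, 0.2, -2.8]
gripper_width: 0.0147
```

```bash
python3 - <<'E'
from h import *
delta([.512,.06,.188])
print(observe()['wrist_torque'])
E
```

```text
t 6.55 pos [0.5179 0.0564 0.1965] w 0.0147 F [ 0.3  0.2 -2.8] yang 93.0 zaxis [ 0. -0. -1.]
tool delta [0.0057 0.0039 0.0085]
[-0.01218781 -0.0797867   0.01055327]
```

Emit:
drive_tool:
  deltas: "0 0 0 0 0 0;0 0 0 0 0 0"
  jaw: 0.845

```text
t: 6.8
tool_pos: [0.5179, 0.0562, 0.1962]
tool_rot: [-0.082, 3.14, -0.0]
force: [0.5, 0.1, -3.4]
gripper_width: 0.0146
```

```bash
python3 - <<'E'
from h import *
save('side4','side')
delta([.512,.06,.188])
print(observe()['wrist_torque'])
c=np.load('pics/side4.npz');cv2.imwrite('pics/s4c.png',cv2.resize(c['img'][110:280,180:360,::-1],None,fx=3.5,fy=3.5))
E
```

```text
t 6.85 pos [0.5179 0.0562 0.1962] w 0.0144 F [-0.1 -0.  -3.8] yang 93.0 zaxis [ 0. -0. -1.]
tool delta [0.0057 0.0041 0.0082]
[ 0.01676505 -0.04027242  0.0051991 ]
```

View pics/s4c.png

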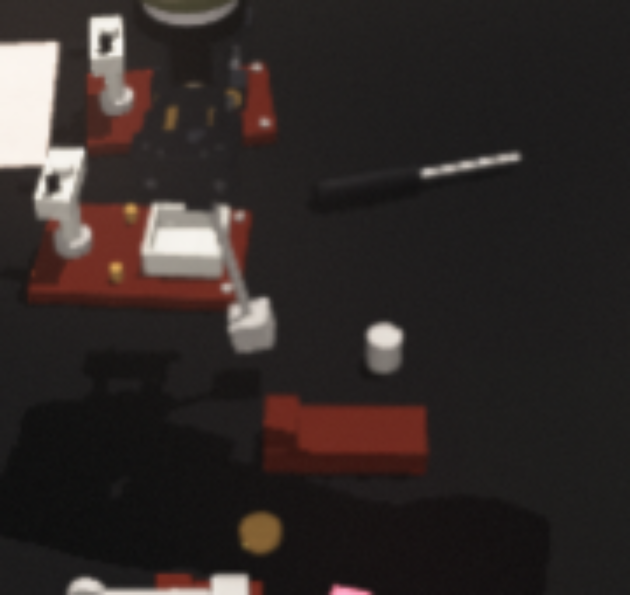

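Still about 20–25° off plumb and firmly held; easing a little more.

Emit:
drive_tool:
  deltas: "0 0 0 0 0 0;0 0 0 0 0 0"
  jaw: 0.838

```text
t: 7.1
tool_pos: [0.5179, 0.0562, 0.1961]
tool_rot: [0.082, -3.141, -0.0]
force: [-0.1, -0.4, -3.1]
gripper_width: 0.0146
```

```bash
python3 - <<'E'
from h import *
delta([.512,.06,.188])
print(observe()['wrist_torque'])
E
```

```text
t 7.1 pos [0.5179 0.0562 0.1961] w 0.0146 F [-0.1 -0.4 -3.1] yang 93.0 zaxis [-0.  0. -1.]
tool delta [0.0057 0.0041 0.0081]
[ 0.02696566 -0.0390654   0.0483436 ]
```

Emit:
drive_tool:
  deltas: "0 0 0 0 0 0;0 0 0 0 0 0"
  jaw: 0.833

```text
t: 7.35
tool_pos: [0.5179, 0.0562, 0.1962]
tool_rot: [0.082, -3.14, 0.0]
force: [-0.2, 0.8, -3.6]
gripper_width: 0.015
```

```bash
python3 - <<'E'
from h import *
save('side5','side')
delta([.512,.06,.188])
print(observe()['wrist_torque'])
c=np.load('pics/side5.npz');cv2.imwrite('pics/s5c.png',cv2.resize(c['img'][110:280,180:360,::-1],None,fx=3.5,fy=3.5))
E
```

```text
t 7.4 pos [0.5178 0.0562 0.1961] w 0.0151 F [ 0.8 -0.3 -4.1] yang 93.0 zaxis [-0.  0. -1.]
tool delta [0.0056 0.0041 0.0081]
[ 0.04985619 -0.05958589 -0.0035455 ]
```

View pics/s5c.png

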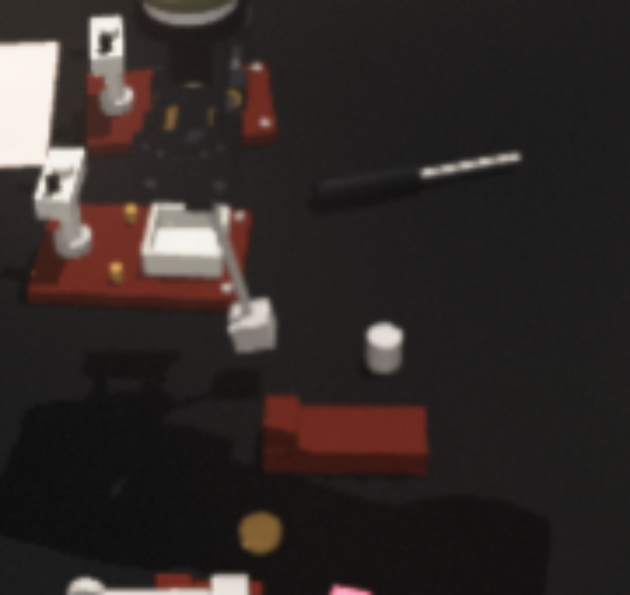

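Emit:
drive_tool:
  deltas: "0 0 0 0 0 0;0 0 0 0 0 0"
  jaw: 0.829

```text
t: 7.65
tool_pos: [0.5178, 0.0562, 0.1961]
tool_rot: [0.082, -3.14, -0.0]
force: [-0.2, 0.9, -3.6]
gripper_width: 0.0153
```

```bash
cat >ck.py <<'E'
import sys
from h import *
n=sys.argv[1]
save(n,'side')
delta([.512,.06,.188])
print(observe()['wrist_torque'])
c=np.load(f'pics/{n}.npz');cv2.imwrite(f'pics/{n}c.png',cv2.resize(c['img'][110:280,180:360,::-1],None,fx=3.5,fy=3.5))
E
python3 ck.py side6
```

```text
t 7.7 pos [0.5179 0.0562 0.1962] w 0.0158 F [-0.9 -0.3 -3.8] yang 93.0 zaxis [ 0. -0. -1.]
tool delta [0.0056 0.0041 0.0082]
[ 0.06862052 -0.1077939   0.02675269]
```

View pics/side6c.png

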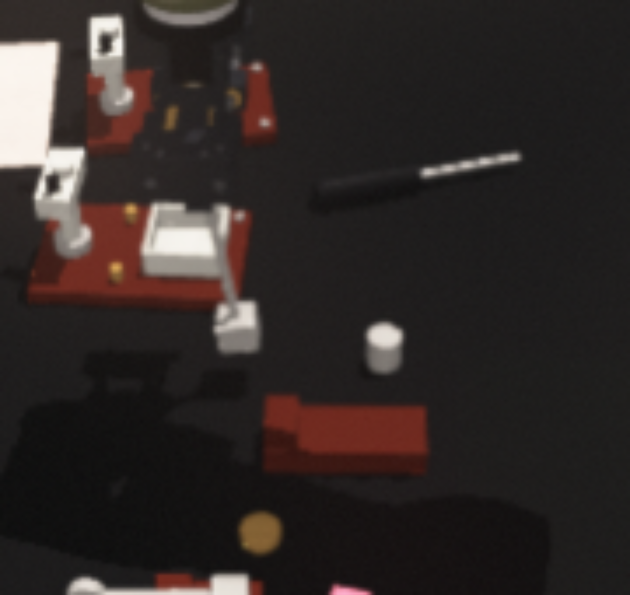

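It is turning now: the foot moved from about x=250 to 237 in the crop. I'll hold this jaw setting, then look.

Emit:
drive_tool:
  deltas: "0 0 0 0 0 0;0 0 0 0 0 0;0 0 0 0 0 0"

```text
t: 8.07
tool_pos: [0.5178, 0.0562, 0.1961]
tool_rot: [0.082, -3.14, -0.0]
force: [0.2, -1.0, -2.3]
gripper_width: 0.0151
```

```bash
python3 ck.py side7
```

```text
t 8.12 pos [0.5178 0.0562 0.1961] w 0.0152 F [-0.3 -0.8 -2.3] yang 93.0 zaxis [-0.  0. -1.]
tool delta [0.0056 0.0041 0.0081]
[ 0.04385483 -0.06323875 -0.00276541]
```

View pics/side7c.png

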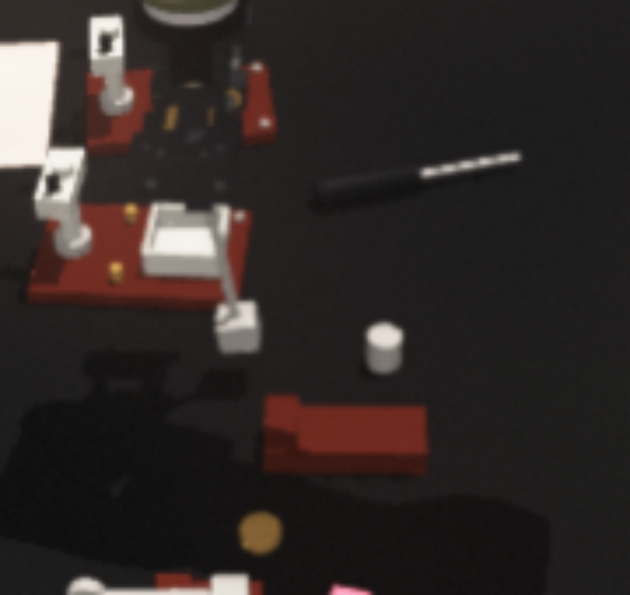

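Nearly plumb, holding at about 15°. One or two more small easings.

Emit:
drive_tool:
  deltas: "0 0 0 0 0 0;0 0 0 0 0 0;0 0 0 0 0 0"
  jaw: 0.826

```text
t: 8.5
tool_pos: [0.5179, 0.0562, 0.1962]
tool_rot: [-0.082, 3.14, -0.0]
force: [-0.5, -0.9, -2.8]
gripper_width: 0.0154
```

```bash
python3 ck.py side8
```

```text
t 8.55 pos [0.5178 0.0562 0.1961] w 0.0156 F [-0.  -0.2 -2.7] yang 93.0 zaxis [-0. -0. -1.]
tool delta [0.0056 0.0041 0.0081]
[ 0.01147696 -0.05168193 -0.02560675]
```

View pics/side8c.png

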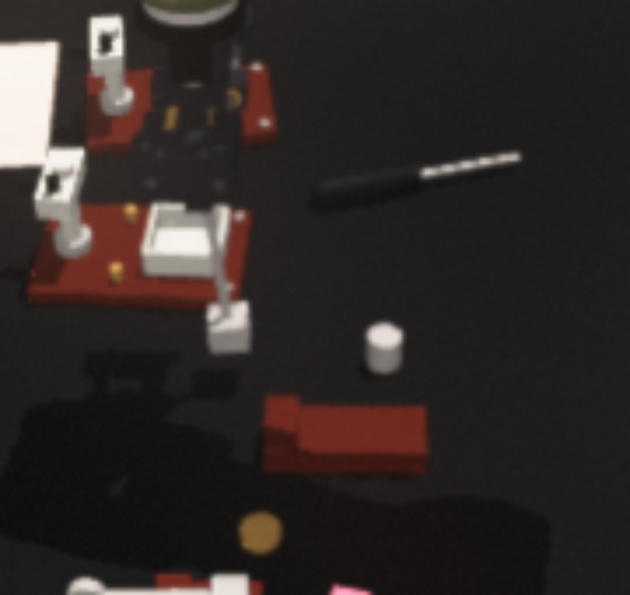

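Emit:
drive_tool:
  deltas: "0 0 0 0 0 0;0 0 0 0 0 0;0 0 0 0 0 0"
  jaw: 0.824

```text
t: 8.93
tool_pos: [0.5179, 0.0562, 0.1962]
tool_rot: [-0.082, 3.141, -0.0]
force: [-0.6, -0.0, -2.5]
gripper_width: 0.0153
```

```bash
python3 ck.py side9; python3 - <<'E'
from h import *
c=np.load('pics/side9.npz');W=pts(c);I=c['img'].astype(int)
a,b,e,f=232,170,256,215
w=W[b:f,a:e].reshape(-1,3);i=I[b:f,a:e].reshape(-1,3)
m=(i.min(1)>80)&(i.max(1)-i.min(1)<35)&(w[:,1]>0.02)
w=w[m]
for lo in np.arange(.02,.2,.015):
    q=w[(w[:,2]>lo)&(w[:,2]<lo+.015)]
    if len(q): print(round(lo,3),len(q),np.median(q,0).round(4),q[:,0].min().round(4),q[:,0].max().round(4))
E
```

```text
t 8.97 pos [0.5179 0.0562 0.1962] w 0.0159 F [ 0.5  0.2 -3.6] yang 93.0 zaxis [ 0. -0. -1.]
tool delta [0.0057 0.0041 0.0082]
[ 0.04983053 -0.013617    0.03475115]
0.035 31 [0.5088 0.0677 0.0438] 0.4948 0.5227
0.05 105 [0.5082 0.0616 0.0607] 0.4938 0.525
0.065 20 [0.5095 0.0581 0.0698] 0.4963 0.5203
0.08 11 [0.5106 0.0573 0.0881] 0.508 0.5135
0.095 12 [0.5126 0.0565 0.1022] 0.5099 0.516
0.11 15 [0.5116 0.0573 0.1191] 0.5091 0.5153
0.125 12 [0.514  0.0565 0.1326] 0.5106 0.517
0.14 15 [0.5135 0.0565 0.1471] 0.5106 0.519
0.155 10 [0.5147 0.0588 0.1622] 0.5122 0.5178
0.17 6 [0.5204 0.0758 0.1831] 0.507 0.5273
```

View pics/side9c.png

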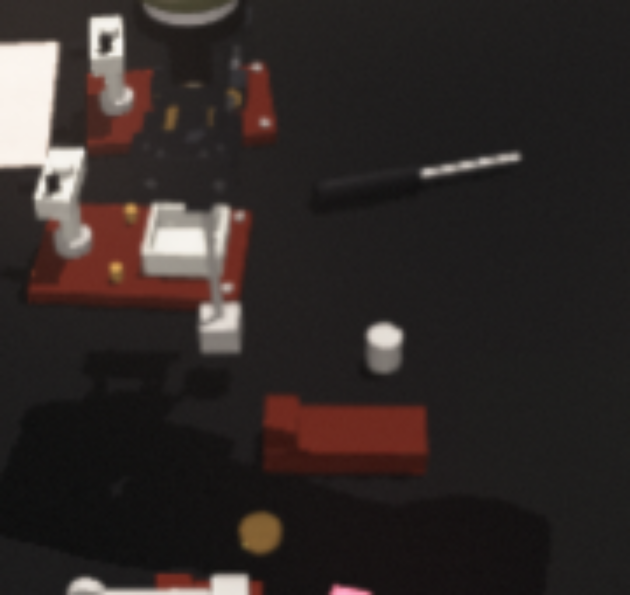

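Plumb within about 4°. Tightening, then raising and moving slowly over the seat.

Emit:
drive_tool:
  deltas: "0 0 0 0 0 0;0 0 0 0 0 0;0 0 -0.008 0 0 0;0 0 -0.015 0 0 0;0 0 -0.015 0 0 0"
  jaw: 1.0

```text
t: 9.6
tool_pos: [0.518, 0.0562, 0.2357]
tool_rot: [-0.082, 3.14, -0.0]
force: [-0.2, 0.0, -3.5]
gripper_width: 0.015
```

Emit:
drive_tool:
  deltas: "-0.003 -0.006 -0.007 0 0 0;-0.004 -0.012 0 0 0 0;-0.004 -0.015 0 0 0 0;-0.004 -0.015 0 0 0 0;-0.004 -0.015 0 0 0 0"

```text
t: 10.22
tool_pos: [0.5404, -0.007, 0.2408]
tool_rot: [0.081, -3.14, -0.0]
force: [0.5, 0.5, -3.3]
gripper_width: 0.0147
```

Emit:
drive_tool:
  deltas: "-0.004 -0.015 0 0 0 0;-0.004 -0.015 0 0 0 0;-0.004 -0.015 0 0 0 0;-0.005 -0.012 0 0 0 0;-0.004 -0.006 0 0 0 0"

```text
t: 10.85
tool_pos: [0.5647, -0.0683, 0.2411]
tool_rot: [0.081, -3.141, 0.0]
force: [-0.2, 0.3, -2.9]
gripper_width: 0.0147
```

Emit:
drive_tool:
  deltas: "-0.002 -0.002 0 0 0 0;0 0 0 0 0 0;0 0 0 0 0 0"

```text
t: 11.22
tool_pos: [0.5664, -0.0691, 0.2412]
tool_rot: [0.082, -3.14, -0.0]
force: [-0.3, 0.1, -2.7]
gripper_width: 0.0149
```

```bash
python3 - <<'E'
from h import *
c=save('side10','side');delta([.556,-.075,.238])
cv2.imwrite('pics/s10c.png',cv2.resize(c['img'][90:230,160:340,::-1],None,fx=4,fy=4))
E
```

```text
t 11.28 pos [ 0.5664 -0.0691  0.2412] w 0.0146 F [-0.4 -0.4 -3.7] yang 93.0 zaxis [ 0. -0. -1.]
tool delta [ 0.0107 -0.0053  0.0032]
```

View pics/s10c.png

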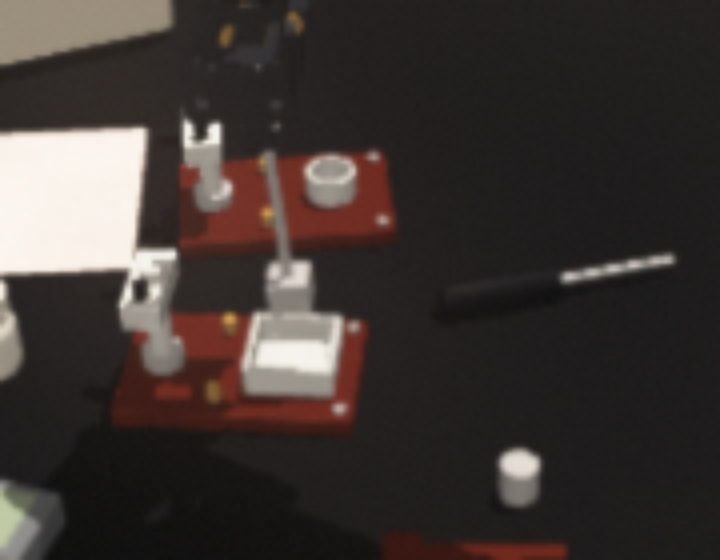

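The foot at about (290,288) in the crop is above the seat at (293,355). Measuring its offset and tilt.

```bash
cat > m.py <<'E'
from h import *
import sys
c=np.load(f'pics/{sys.argv[1]}.npz');W=pts(c);I=c['img'].astype(int)
w=W.reshape(-1,3);i=I.reshape(-1,3)
x0,y0=map(float,sys.argv[2:4]);zlo=float(sys.argv[4])
m=(i.min(1)>60)&(i.max(1)-i.min(1)<35)&(abs(w[:,0]-x0)<.04)&(abs(w[:,1]-y0)<.03)
w=w[m]
for lo in np.arange(zlo,.23,.013):
    q=w[(w[:,2]>lo)&(w[:,2]<lo+.013)]
    if len(q): print(round(lo,3),len(q),np.median(q,0).round(4),'x',q[:,0].min().round(4),q[:,0].max().round(4),'y',q[:,1].min().round(4),q[:,1].max().round(4))
E
python3 m.py side10 .557 -.07 .05
python3 - <<'E'
from h import *
for n in ('top0','side0','side10'):
    c=np.load(f'pics/{n}.npz');W=pts(c).reshape(-1,3);i=c['img'].reshape(-1,3).astype(int)
    # seat floor
    m=(i.min(1)>100)&(abs(W[:,0]-.556)<.045)&(abs(W[:,1]+.075)<.045)&(abs(W[:,2]-.039)<.004)
    q=W[m];print(n,len(q),cv2.minAreaRect((q[:,:2]*1000).astype(np.float32)))
E
```

```text
0.076 25 [ 0.5489 -0.0565  0.0854] x 0.5395 0.5664 y -0.0803 -0.0534
0.089 45 [ 0.5537 -0.0559  0.0955] x 0.539 0.572 y -0.0854 -0.0531
0.102 72 [ 0.554  -0.0651  0.1058] x 0.5395 0.5703 y -0.0842 -0.051
0.115 14 [ 0.5565 -0.068   0.1224] x 0.5539 0.5604 y -0.0732 -0.0643
0.128 7 [ 0.5583 -0.0673  0.1359] x 0.5559 0.5621 y -0.0697 -0.0645
0.141 11 [ 0.5585 -0.0683  0.1467] x 0.5555 0.5617 y -0.0707 -0.0652
0.154 9 [ 0.5599 -0.0664  0.1601] x 0.557 0.5641 y -0.0714 -0.0634
0.167 9 [ 0.5619 -0.068   0.173 ] x 0.5573 0.5626 y -0.0715 -0.0646
0.18 9 [ 0.5612 -0.0684  0.1857] x 0.5587 0.565 y -0.0715 -0.0646
0.193 9 [ 0.5633 -0.0689  0.1999] x 0.5602 0.5644 y -0.0712 -0.0646
0.206 6 [ 0.5627 -0.0669  0.2107] x 0.5602 0.5655 y -0.0699 -0.0642
0.219 2 [ 0.5608 -0.0516  0.2258] x 0.5593 0.5622 y -0.0521 -0.051
top0 138 ((555.7083129882812, -76.90929412841797), (66.75286865234375, 65.69310760498047), 88.87667083740234)
side0 106 ((556.9589233398438, -74.45174407958984), (66.32971954345703, 72.43687438964844), 1.3237651586532593)
side10 96 ((557.1226196289062, -76.39572143554688), (66.25209045410156, 70.4439468383789), 0.5242152810096741)
```

Emit:
drive_tool:
  deltas: "-0.001 -0.004 0 0 0 0;0 -0.0035 0.005 0 0 0;0 0 0.01 0 0 0;0 0 0.012 0 0 0;0 0 0.012 0 0 0"

```text
t: 11.9
tool_pos: [0.5677, -0.0768, 0.201]
tool_rot: [0.082, -3.14, -0.0]
force: [0.9, -0.4, -3.2]
gripper_width: 0.0146
```

Emit:
drive_tool:
  deltas: "0 0 0.008 0 0 0;0 0 0.006 0 0 0;0 0 0.003 0 0 0;0 0 0 0 0 0;0 0 0 0 0 0"

```text
t: 12.52
tool_pos: [0.568, -0.0769, 0.1855]
tool_rot: [-0.082, 3.14, -0.0]
force: [-0.1, 0.8, -3.6]
gripper_width: 0.0148
```

```bash
python3 - <<'E'
from h import *
c=save('side11','side');delta([.556,-.075,.177])
cv2.imwrite('pics/s11c.png',cv2.resize(c['img'][90:230,160:340,::-1],None,fx=4,fy=4))
E
python3 m.py side11 .557 -.076 .05
```

```text
t 12.57 pos [ 0.568  -0.0769  0.1855] w 0.0144 F [-0.1 -0.4 -2.4] yang 93.0 zaxis [ 0.001 -0.    -1.   ]
tool delta [0.0118 0.0025 0.0085]
0.05 32 [ 0.556  -0.0729  0.052 ] x 0.5433 0.5707 y -0.0855 -0.0604
0.063 11 [ 0.558  -0.0761  0.069 ] x 0.5557 0.5614 y -0.0813 -0.0709
0.076 9 [ 0.5601 -0.0755  0.0836] x 0.5572 0.564 y -0.0784 -0.0736
0.089 11 [ 0.5597 -0.075   0.0959] x 0.5562 0.5657 y -0.0788 -0.0722
0.102 8 [ 0.561  -0.0739  0.1096] x 0.5585 0.5644 y -0.0765 -0.0699
0.115 11 [ 0.561  -0.0737  0.1217] x 0.5581 0.5665 y -0.0752 -0.0711
0.128 11 [ 0.5632 -0.0748  0.132 ] x 0.5602 0.5665 y -0.081 -0.0731
0.141 9 [ 0.5645 -0.0753  0.1469] x 0.5621 0.5684 y -0.0812 -0.0704
0.154 5 [ 0.5648 -0.0751  0.1559] x 0.5621 0.5674 y -0.077 -0.0715
```

View pics/s11c.png

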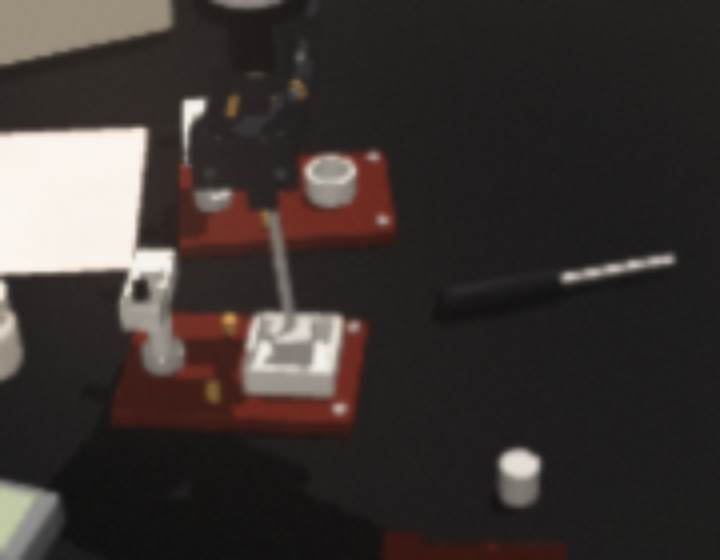

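The foot is inside the seat walls, a few mm above the floor. Lowering until contact shows.

Emit:
drive_tool:
  deltas: "0 0 0.003 0 0 0;0 0 0.002 0 0 0;0 0 0 0 0 0"

```text
t: 12.95
tool_pos: [0.5678, -0.0769, 0.18]
tool_rot: [0.082, -3.14, -0.0]
force: [0.4, 0.3, -3.0]
gripper_width: 0.0144
```

Emit:
drive_tool:
  deltas: "0 0 0.001 0 0 0;0 0 0.001 0 0 0;0 0 0 0 0 0"

```text
t: 13.32
tool_pos: [0.5685, -0.0771, 0.1796]
tool_rot: [-0.082, 3.138, -0.002]
force: [0.5, 0.4, 5.8]
gripper_width: 0.0145
```

Emit:
drive_tool:
  deltas: "0 0 0.001 0 0 0;0 0 0 0 0 0"

```text
t: 13.58
tool_pos: [0.569, -0.0772, 0.1795]
tool_rot: [-0.082, 3.136, -0.003]
force: [-0.5, -0.2, 11.2]
gripper_width: 0.0147
```

Contact with the floor confirmed. I'll back off slightly, ease the grip and bring the head over the foot so it stands flat before release.

Emit:
drive_tool:
  deltas: "0 0 -0.0015 0 0 0;0.003 0 0 0 0 0;0.003 0 0 0 0 0;0.003 0 0 0 0 0;0 0 0 0 0 0"
  jaw: 0.828

```text
t: 14.2
tool_pos: [0.5589, -0.0774, 0.1792]
tool_rot: [-0.082, 3.14, -0.001]
force: [-0.6, 1.1, 5.6]
gripper_width: 0.0154
```

```bash
python3 - <<'E'
from h import *
c=save('side12','side');delta([.556,-.075,.177])
cv2.imwrite('pics/s12c.png',cv2.resize(c['img'][90:230,160:340,::-1],None,fx=4,fy=4))
E
python3 m.py side12 .557 -.076 .05
```

```text
t 14.25 pos [ 0.5589 -0.0774  0.1792] w 0.0152 F [-0.3 -0.1  6.7] yang 93.0 zaxis [ 0.001 -0.    -1.   ]
tool delta [0.0028 0.0026 0.0022]
0.05 10 [ 0.5561 -0.0745  0.0548] x 0.5529 0.5592 y -0.0814 -0.0729
0.063 10 [ 0.5558 -0.0758  0.0671] x 0.5524 0.5583 y -0.078 -0.0735
0.076 9 [ 0.5547 -0.0737  0.0839] x 0.5542 0.5613 y -0.0811 -0.0715
0.089 11 [ 0.5569 -0.0758  0.0943] x 0.5537 0.5602 y -0.079 -0.0741
0.102 11 [ 0.5557 -0.0757  0.1088] x 0.5529 0.5587 y -0.0812 -0.0708
0.115 8 [ 0.5578 -0.0748  0.1227] x 0.5546 0.5612 y -0.0778 -0.0731
0.128 11 [ 0.5572 -0.0747  0.1337] x 0.5536 0.5606 y -0.0788 -0.0705
0.141 7 [ 0.5568 -0.0733  0.1467] x 0.5562 0.5595 y -0.0769 -0.0713
```

View pics/s12c.png

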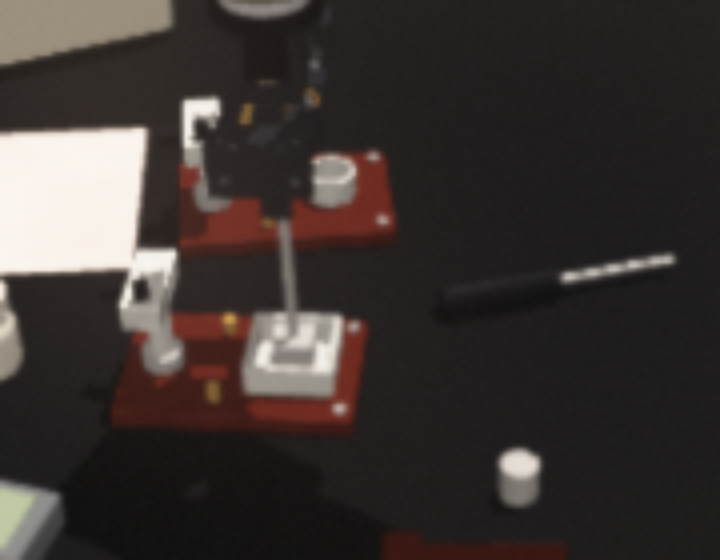

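Upright within about 1°, foot down. Releasing gradually.

Emit:
drive_tool:
  deltas: "0 0 0 0 0 0;0 0 0 0 0 0"
  jaw: 0.815

```text
t: 14.5
tool_pos: [0.5586, -0.0773, 0.1782]
tool_rot: [0.082, -3.14, -0.001]
force: [0.1, 0.1, -0.6]
gripper_width: 0.0166
```

Emit:
drive_tool:
  deltas: "0 0 0 0 0 0;0 0 0 0 0 0"
  jaw: 0.78

```text
t: 14.75
tool_pos: [0.5588, -0.0773, 0.1785]
tool_rot: [0.082, -3.14, -0.0]
force: [0.0, 0.0, 0.5]
gripper_width: 0.0195
```

Emit:
drive_tool:
  deltas: "0 0 0 0 0 0;0 0 0 0 0 0;0 0 0 0 0 0"
  jaw: 0.5

```text
t: 15.12
tool_pos: [0.5588, -0.0773, 0.1786]
tool_rot: [0.082, -3.14, 0.0]
force: [0.6, -0.1, 0.6]
gripper_width: 0.0436
```

```bash
python3 - <<'E'
from h import *
c=save('side13','side');delta([.556,-.075,.177])
cv2.imwrite('pics/s13c.png',cv2.resize(c['img'][90:230,160:340,::-1],None,fx=4,fy=4))
E
python3 m.py side13 .557 -.076 .05
```

```text
t 15.18 pos [ 0.5588 -0.0773  0.1787] w 0.0442 F [1.  0.1 0.3] yang 93.0 zaxis [-0.  0. -1.]
tool delta [0.0027 0.0024 0.0017]
0.05 12 [ 0.5558 -0.0765  0.0586] x 0.5527 0.5596 y -0.0805 -0.0708
0.063 10 [ 0.555  -0.0771  0.0718] x 0.5517 0.5588 y -0.0834 -0.0716
0.076 6 [ 0.5561 -0.0762  0.0822] x 0.5545 0.5576 y -0.0777 -0.0719
0.089 11 [ 0.5565 -0.0755  0.0975] x 0.5534 0.5601 y -0.0793 -0.0732
0.102 9 [ 0.5557 -0.0758  0.1109] x 0.5528 0.5588 y -0.0772 -0.0728
0.115 12 [ 0.5554 -0.0772  0.1231] x 0.5525 0.5582 y -0.0788 -0.073
0.128 6 [ 0.5558 -0.0754  0.1366] x 0.5543 0.5573 y -0.0784 -0.0716
```

View pics/s13c.png

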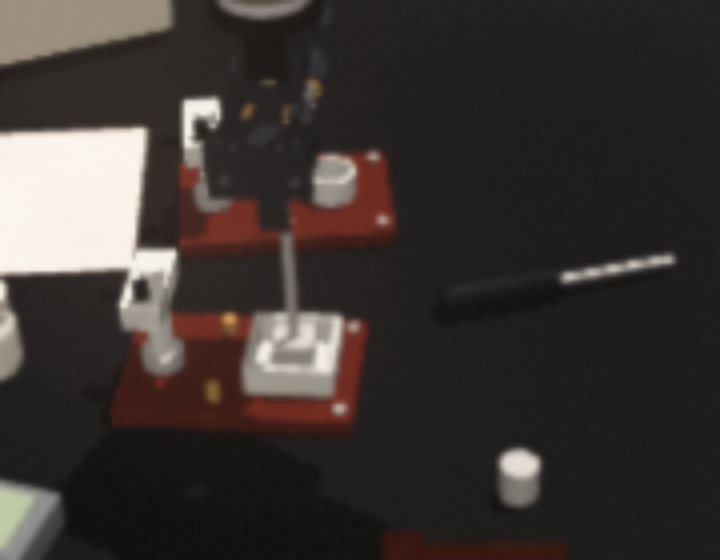

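Released and standing upright. Retreating straight up.

Emit:
drive_tool:
  deltas: "0 0 -0.01 0 0 0;0 0 -0.02 0 0 0;0 0 -0.025 0 0 0;0 0 -0.025 0 0 0;0 0 -0.02 0 0 0"

```text
t: 15.8
tool_pos: [0.5589, -0.0774, 0.2805]
tool_rot: [-0.082, 3.139, -0.001]
force: [-0.1, 0.2, 0.4]
gripper_width: 0.044
```

Emit:
drive_tool:
  deltas: "0 0 -0.01 0 0 0;0 0 0 0 0 0;0 0 0 0 0 0"

```text
t: 16.18
tool_pos: [0.5586, -0.0773, 0.2879]
tool_rot: [0.082, -3.139, -0.001]
force: [0.8, -0.1, -0.3]
gripper_width: 0.0439
```

```bash
python3 - <<'E'
from h import *
c=save('side14','side');delta([.556,-.075,.177])
cv2.imwrite('pics/s14c.png',cv2.resize(c['img'][90:310,160:360,::-1],None,fx=2.7,fy=2.7))
E
python3 m.py side14 .557 -.076 .05
```

```text
t 16.23 pos [ 0.5587 -0.0773  0.2878] w 0.0438 F [ 0.   0.2 -0.2] yang 93.0 zaxis [-0.001  0.001 -1.   ]
tool delta [0.0024 0.0023 0.1108]
0.05 10 [ 0.5558 -0.0767  0.0557] x 0.5524 0.5597 y -0.0801 -0.0721
0.063 10 [ 0.5553 -0.0759  0.0691] x 0.5521 0.5587 y -0.0773 -0.0729
0.076 11 [ 0.5549 -0.0759  0.0824] x 0.5517 0.5582 y -0.0802 -0.0731
0.089 7 [ 0.5562 -0.0746  0.0988] x 0.5532 0.5601 y -0.0793 -0.0728
0.102 11 [ 0.556  -0.0763  0.1084] x 0.5532 0.5595 y -0.0789 -0.0744
0.115 11 [ 0.5547 -0.0753  0.1222] x 0.5521 0.5582 y -0.0779 -0.0724
0.128 6 [ 0.5546 -0.075   0.1311] x 0.5528 0.5576 y -0.0813 -0.0737
0.141 12 [ 0.5561 -0.0758  0.1452] x 0.553 0.5602 y -0.0796 -0.0689
0.154 11 [ 0.5556 -0.0745  0.159 ] x 0.5533 0.5589 y -0.0797 -0.0726
0.167 27 [ 0.557  -0.0739  0.1744] x 0.5439 0.5663 y -0.0777 -0.0696
0.18 37 [ 0.5546 -0.0743  0.1862] x 0.5437 0.5662 y -0.0842 -0.0713
```

View pics/s14c.png

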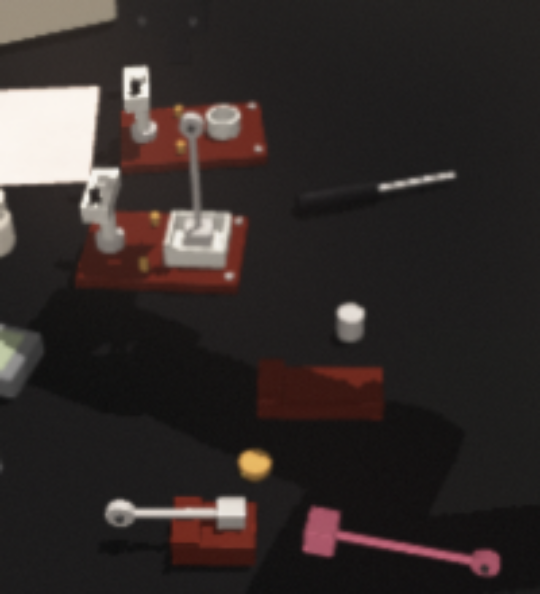

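The picture shows the long electrode standing upright in the seat (crop (190,125) down to (197,235)), the gripper clear, and the short electrode untouched on its rest.

```bash
python3 -c "
from rig import *
print(finish_job())"
```

```text
the job is handed in; nothing more can be done
None
```

The long electrode is standing upright in the square seat, released, and the job is handed in at about 16 s of the 45 s allowed. I gripped it by the bosses and lifted it. Easing the jaw to about 15.3 mm let it swing down to within about 4° of plumb. I then tightened, carried it over and lowered it until the force showed floor contact. Before letting go I eased the grip and brought the head over the foot.

- **Upright:** the last side view puts the rod vertical to within about 1° at (0.556, -0.076). The measured seat centre is (0.5565, -0.076). The top of the foot and the head height fit the foot being down on the floor.
- **Clear of the robot:** the gripper is about 10 cm above the head and reads roughly zero force.
- **Short electrode:** it looks unmoved on its rest. I checked this by eye only, not by measurement.

No check failed. The seat centre measured from different pictures differed by 1–2 mm, which is within the calibration. I did not measure the grip force while easing; I judged it from the jaw opening and the pictures.

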